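# Weigh the full tape roll gently

## Task

Two small rolls of brown paper tape sit on the leaning spindles of the wooden stand. Slide the full (thicker) roll off along its spindle and lay it flat in the middle of the balance's round pan, where it is to be weighed. The tape is softly wound and the pan is delicate: hold the roll with the lightest grip that carries it, do not drag it hard against the spindle, set it down without dropping or pressing, and leave everything else as it stands.

Things in the scene. Friction and masses are not known exactly. Their poses are not given: they have to be found in the camera images.
- full_roll: the full roll of brown paper tape on a white core: 60 mm outside, 34 mm high, core hole 26 mm, about 120 g; on either spindle. Origin: centre of its lower flat face; z: its axis, up along the spindle (30 degrees from vertical at the start). Grip it across the diameter; the fingers may press it with at most 70 N in all (both fingers summed)
- full_roll_mid (a point): centre of the full roll, on its axis, 17 mm from either flat face
- spent_roll: the nearly used-up roll on the other spindle, to be left there: outside diameter 43 mm, 34 mm high, core hole 26 mm; origin and axes as for the full roll
- tape_stand: fixed wooden stand: base 120 x 240 x 14 mm, above it a sloped board 100 x 240 x 12 mm that carries the two spindles, tipped 30 degrees down towards -x; the middle of its upper face is 75 mm above the origin. Origin: centre of the underside; the front faces -x, y is the width
- spindle_0: the fixed steel spindle at the stand's +y side: 16 mm thick, 50 mm long, square to the sloped board, so leaning 30 degrees from vertical towards the stand's -x. Origin: its foot, on a flange (40 mm in diameter, 6 mm high) on which the roll rests with 5 mm of play round the spindle; z: its axis, up. It ends 16 mm above the roll
- spindle_1: the equal spindle at the stand's -y side, 120 mm from the other
- pan_top (a point): centre of the upper face of the balance's round steel pan, 116 mm in diameter, about 69 mm above the bench; the pan sinks on a spring by up to 6 mm (about 0.7 N a mm). The white housing below is 200 x 160 mm, its grey display strip towards the robot
- dropper: small brown dropper bottle, 33 mm wide, 102 mm high; origin under its centre; a bystander
- pour_cup: small steel pouring cup, 49 x 61 x 32 mm; origin under its centre; a bystander
- wood_spoon: small wooden spoon lying on the bench, 120 mm long along its y axis, 8 mm high; origin under its centre; a bystander
- pan: the same round steel pan (116 mm in diameter, 5 mm thick); origin: centre of its underside, z up; it may be loaded with at most 8 N
Mind the look-alikes: they are no part of the job. What is shaped like the full_roll but blue or orange is not meant.

How it is judged:
By the outcome, as a careful person would: the job done as asked, in the order asked, and still so for the second after the job is handed in, with the robot touching nothing.
It also fails if it takes over 38 s, if anything falls off the work surface, if the arm or the gripper's body presses on something with over 40 N, if the wrist force passes 120 N, or if a joint passes its speed limit or range.

## Robot

A 6-joint arm with a two-finger parallel gripper is mounted at the origin on a cart in front of the work surface, level with it; the furniture and walls round the work are solid. World frame = base frame: x ahead of the robot, y to its left, z up, the work surface at z = 0. Lengths are in m, angles in rad, forces in N, time in s.
With the tool pointing down it reaches from about 0.275 to 0.75 m from the base axis. Payload 10.2 kg.
Tool frame: the origin (TCP) lies on the mounting face of the last link; the fingertips stand 166 mm ahead of it and the grasp point (between the pads) lies 147 mm ahead of it; z points along the fingers, y is the line along which they close (so a half turn about z gives the same grasp; the last joint's range is limited). The gripper opens to 88 mm and grips with 3 to 60 N. Pads are 18 mm wide; open, the fingers measure 123 mm over their backs; the gripper's body (75 mm by 187 mm) begins 45 mm behind the grasp point.
Start: joints at [-1.431, 0.313, 1.498, -0, 1.331, -0.223], TCP at [0.186, -0.491, 0.405] pointing down, gripper open.
Joint ranges: [-2.94, 2.94], [-0.97, 2.17], [0.19, 2.56], [-1.23, 4.37], [0.02, 3.11], [-2.88, 2.88]. Speed limits (rad/s): [2.39, 2.39, 3.01, 3.14, 3.14, 3.14].

## Interface

Orientations are given as a unit quaternion [x, y, z, w].
In Python, from station import env gives the robot as it stands.
- The arm moves only by the shell command python3 -m crank 'ROWS'. ROWS is JSON, one flat list of numbers, 5 for each row, row after row: the shift along the tool's x, y, z in mm, then the turn about the tool's z in degrees, then the opening, from -1 (shut) to 1 (fully open). In form: [dx, dy, dz, yaw, gripper, dx, dy, dz, yaw, gripper, ...]. A call has 1 to 5 rows; each row is the pose to reach, as a shift and turn from the pose commanded when the call began, along the tool's axes at that moment; what a row does not reach only later rows make up. A row lasts 1/10 s, in which the tool goes at most 50 mm and 8.59 degrees, less where a joint would pass 70% of its speed; a pose out of reach is approached as far as the arm can. A call with a gripper value outside its range is refused whole. The fingers move at their own pace and stop on an object; the grip force is fixed at half the most. Time passes only in rows, so rows that repeat a pose let the fingers close. It gives the time, the measured TCP pose, the force, the opening and the grip force at its end, in the units of the state.
- env.read_state(): the state, without advancing time (a new reading comes with each control period).
- env.capture(name): name is "side" or "top" or "wrist"; returns a dict with "frame" (384x512x3 uint8, red, green, blue), "intrinsics" (3x3 intrinsics, pixels), "k1" (the pictures are not rectified: a ray, as slopes to the right and down, at radius r is drawn at 1 + k1 r^2 times it, then the intrinsics apply), "view" (4x4, takes a point from world to camera coordinates). Camera axes: x right, y up, looking along -z (the intrinsics and any distortion apply to the point x, -y, -z); pixel columns grow to the right and rows downward; lengths in m; the calibration is good to about 2 mm. A picture is of the moment at which its call begins. There is no depth.
- env.sign_off(): hands the job in; it is judged then, once.
Trained networks look in the newest picture that a camera, given by its name, has taken for a name from the list of things; names that differ only in an ending like _2 or _b are one class to them, and where a whole thing is asked for, a point or a joint stands for the part that bears it (a point fixed in the world has none). Each returns a list of dicts, best first, with "p" (0 to 1); they miss things now and then, are a little off and sometimes report something else, mostly with a low value. They report only what shows in the picture. A call takes as long as a camera call. They do not tell look-alikes from the thing itself.
- env.find_in(camera, thing): "point" ([row, column] in pixels, amid what is visible of it).
The state is a dict: "time": time; "q": joint angles; "joint_vel": joint speeds; "effort": joint torques, N m; "eef_pos": TCP position; "ee_rot": TCP orientation; "wrist_force": force on the tool from outside, world axes, zero at the start; "ft_torque": the same for the moment, N m; "finger_gap": finger opening in m; "finger_force": force on a finger pad.
Only numpy, scipy, OpenCV 4.12 (cv2) and the standard library are available. Lean on these libraries where they do the work, as an engineer would, in place of code of your own. Each camera call takes 0.05 s, during which the arm holds its last target. There are 200 camera calls.

## Working session

There is one attempt and no reset: what is moved stays moved. The work goes in short steps, Python scripts to look and compute and a shell command to move; the robot and the scene stay as the last step left them, time stands still between calls to the robot, and variables do not carry over. Pictures are saved under pics/ and viewed, at most 10 in all, crops included, and the job is handed in when it is done.

```bash
ls; mkdir -p pics; cat > h.py <<'E'
from station import env
import numpy as np, cv2
from scipy.spatial.transform import Rotation as R
E
python3 - <<'E'
from h import *
s=env.read_state(); print(s['time'],s['eef_pos'],s['ee_rot'],s['finger_gap'])
ims=[]
for c in ['side','top']:
    d=env.capture(c); ims.append(d['frame']); print(c,np.linalg.inv(d['view']).round(3)[:3].tolist(),np.array(d['intrinsics']).round(1).tolist(),d['k1'])
    cv2.imwrite(f'pics/{c}0.png',d['frame'][:,:,::-1])
    for t in ['full_roll','spent_roll','tape_stand','spindle_0','spindle_1','pan','dropper','pour_cup','wood_spoon']:
        print(t,[(round(r['p'],2),np.round(r['point']).tolist()) for r in env.find_in(c,t)[:4]])
E
```

```text
pics
0.0 [ 0.18630267 -0.49079564  0.40417914] [ 9.83593491e-01  1.80398097e-01  3.51469209e-05 -6.08092521e-04] 0.08813806211923951
side [[0.999, 0.011, -0.049, 0.532], [-0.048, 0.493, -0.869, -0.736], [0.015, 0.87, 0.493, 0.529]] [[358.4, 0.0, 260.7], [0.0, 358.4, 187.1], [0.0, 0.0, 1.0]] 0.021986347476360434
full_roll [(0.85, [155.0, 268.0]), (0.8, [180.0, 228.0]), (0.64, [167.0, 324.0]), (0.6, [159.0, 240.0])]
spent_roll [(0.62, [173.0, 263.0])]
tape_stand [(0.78, [189.0, 272.0])]
spindle_0 [(0.48, [162.0, 263.0])]
spindle_1 [(0.48, [162.0, 263.0])]
pan [(0.66, [257.0, 259.0])]
dropper [(0.65, [202.0, 334.0])]
pour_cup [(0.85, [240.0, 309.0])]
wood_spoon [(0.61, [229.0, 187.0]), (0.34, [242.0, 307.0]), (0.21, [155.0, 268.0])]
top [[0.03, 0.994, -0.104, 0.5], [-0.999, 0.033, 0.027, 0.063], [0.031, 0.103, 0.994, 1.125]] [[385.9, 0.0, 261.1], [0.0, 385.9, 195.1], [0.0, 0.0, 1.0]] -0.09196773461139747
full_roll [(0.88, [239.0, 195.0]), (0.86, [126.0, 170.0]), (0.74, [191.0, 187.0]), (0.69, [181.0, 139.0])]
spent_roll [(0.67, [199.0, 234.0])]
tape_stand [(0.91, [192.0, 211.0])]
spindle_0 [(0.64, [216.0, 340.0]), (0.49, [194.0, 188.0]), (0.41, [199.0, 231.0])]
spindle_1 [(0.64, [216.0, 340.0]), (0.49, [194.0, 188.0]), (0.41, [199.0, 231.0])]
pan [(0.94, [217.0, 341.0])]
dropper [(0.68, [145.0, 264.0]), (0.16, [193.0, 212.0])]
pour_cup [(0.47, [175.0, 300.0])]
wood_spoon [(0.54, [274.0, 274.0])]
```

```bash
python3 - <<'E'
import cv2
a=cv2.imread('pics/side0.png')[110:310,150:390];b=cv2.imread('pics/top0.png')[90:290,120:400]
cv2.imwrite('pics/sc.png',cv2.resize(a,None,fx=3,fy=3,interpolation=2)[:600,:800])
cv2.imwrite('pics/tc.png',cv2.resize(b,None,fx=2.8,fy=2.8,interpolation=2))
E
```

```text
(no output)
```

View pics/sc.png

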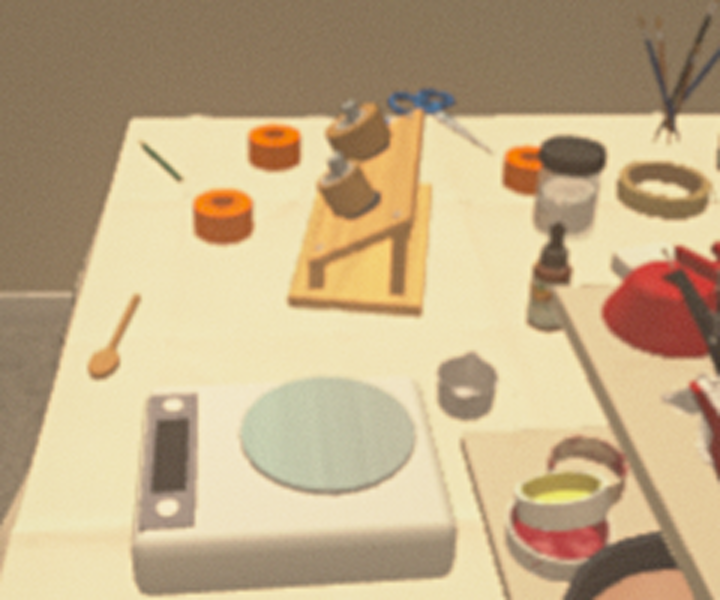

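View pics/tc.png

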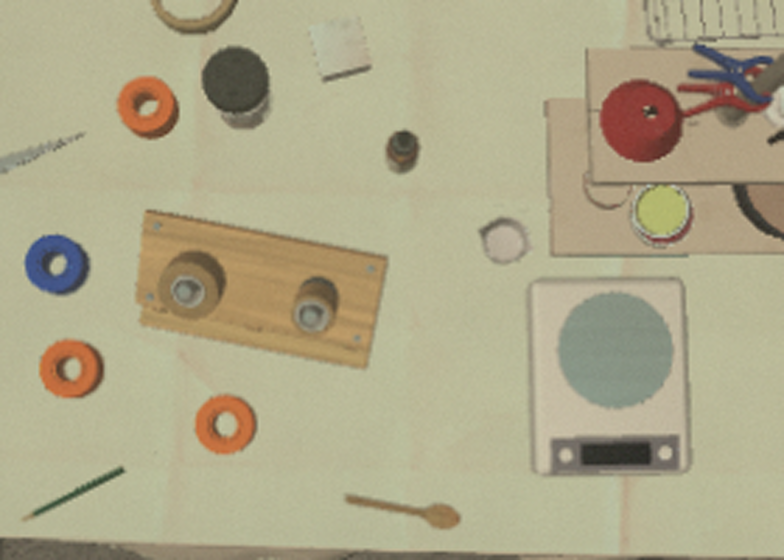

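The full brown roll is on the +y spindle (side view about col 268, row 155; top view about col 188, row 192). The spent roll is at top (col 231, row 200), and the pan is at top (col 340, row 216). Next I'll fit the stand and pan models.

```bash
cat >> h.py <<'E'
def proj(d,P):
    P=np.atleast_2d(P);V=np.array(d['view']);K=np.array(d['intrinsics'])
    c=P@V[:3,:3].T+V[:3,3]; u=np.c_[c[:,0],-c[:,1]]/-c[:,2:]
    u=u*(1+d['k1']*(u**2).sum(1,keepdims=True)); return u*[K[0,0],K[1,1]]+[K[0,2],K[1,2]]
def ray_at(d,px,z):
    from scipy.optimize import least_squares
    r=least_squares(lambda p:(proj(d,[p[0],p[1],z])[0]-px),[.5,0]); return r.x
C,S=np.cos(np.pi/6),np.sin(np.pi/6)
def stand(p,L):  # L local pts
    c,s=np.cos(p[2]),np.sin(p[2]); L=np.atleast_2d(L)
    return np.c_[c*L[:,0]-s*L[:,1]+p[0], s*L[:,0]+c*L[:,1]+p[1], L[:,2]]
def sp(y,h,r=0,t=0): # on spindle y, h above flange top
    h=h+.006
    return [-S*h+r*C*np.cos(t), y+r*np.sin(t), .075+C*h+r*S*np.cos(t)]
E
cat > fit.py <<'E'
from h import *
from scipy.optimize import least_squares
D={c:env.capture(c) for c in ['side','top']}
o=[]
o.append(('side',sp(.06,.05),(265.7,144.3)));o.append(('side',sp(-.06,.05),(261.3,162.7)))
o.append(('top',sp(.06,.05),(186.8,194)));o.append(('top',sp(-.06,.05),(231.4,202.5)))
o.append(('side',[-.06,-.12,.014],(150+291/3,110+298/3)));o.append(('side',[.06,-.12,.014],(150+421/3,110+305/3)))
f=lambda p:np.concatenate([proj(D[c],stand(p,L))[0]-u for c,L,u in o])
r=least_squares(f,[.5,.27,-.2]);print(r.x,f(r.x).round(1).reshape(-1,2).tolist())
np.save('st.npy',r.x)
# pan: segment ellipse in both
for c,sd in (('top',(340,215)),('side',(259,255))):
    im=D[c]['frame'].astype(int); ref=np.median(im[sd[1]-3:sd[1]+4,sd[0]-3:sd[0]+4].reshape(-1,3),0)
    m=((abs((im-im.mean(2,keepdims=True))-(ref-ref.mean())).sum(2)<22)&(abs(im.mean(2)-ref.mean())<28)).astype(np.uint8)
    n,l,st,ce=cv2.connectedComponentsWithStats(cv2.morphologyEx(m,cv2.MORPH_OPEN,np.ones((3,3))),connectivity=4)
    k=l[sd[1],sd[0]]; pts=np.argwhere(l==k)[:,::-1].astype(np.float32)
    h=cv2.convexHull(pts); e=cv2.fitEllipse(h)
    th=np.linspace(0,6.283,60)
    print(c,st[k],e[0],e[1],ray_at(D[c],np.array(e[0]),.069))
P=stand(r.x,[[x,y,z] for x,z in((-.0433,.05),(.0433,.1)) for y in(-.12,.12)]+[[x,y,.0] for x in(-.06,.06) for y in (-.12,.12)])
rings=stand(r.x,[sp(.06,h,.03,t) for h in(0,.034) for t in np.linspace(0,6.28,24)]+[sp(-.06,h,.0215,t) for h in(0,.034) for t in np.linspace(0,6.28,24)])
tiles=[]
for c,(x0,y0) in (('side',(220,130)),('top',(155,150))):
    b=cv2.resize(D[c]['frame'][y0:y0+95,x0:x0+110,::-1],None,fx=3.6*1,fy=3.6,interpolation=2)
    for q in P: cv2.circle(b,tuple(((proj(D[c],q)[0]-[x0,y0]+.5)*3.6).astype(int).tolist()),2,(0,0,255),-1)
    for q in rings: cv2.circle(b,tuple(((proj(D[c],q)[0]-[x0,y0]+.5)*3.6).astype(int).tolist()),1,(0,255,0),-1)
    tiles.append(b)
cv2.imwrite('pics/fit.png',np.hstack(tiles))
g=stand(r.x,[sp(.06,.017),sp(-.06,.017)]);print(g)
E
python3 fit.py
```

```text
[ 0.61845019  0.1660093  -0.16363188] [[0.4, -0.0], [0.1, -0.8], [-0.1, 0.3], [0.4, 0.7], [-0.9, -0.8], [1.4, 0.3]]
top [ 319  194   41   42 1356] (339.2651672363281, 214.57769775390625) (40.86083984375, 41.81114196777344) [ 0.56340125 -0.18347609]
side [ 230  236   58   37 1730] (258.6596984863281, 253.85317993164062) (37.68590545654297, 58.1116828918457) [ 0.56144447 -0.19073627]
[[0.61687797 0.22708121 0.09491858]
 [0.59732965 0.10868415 0.09491858]]
```

View pics/fit.png

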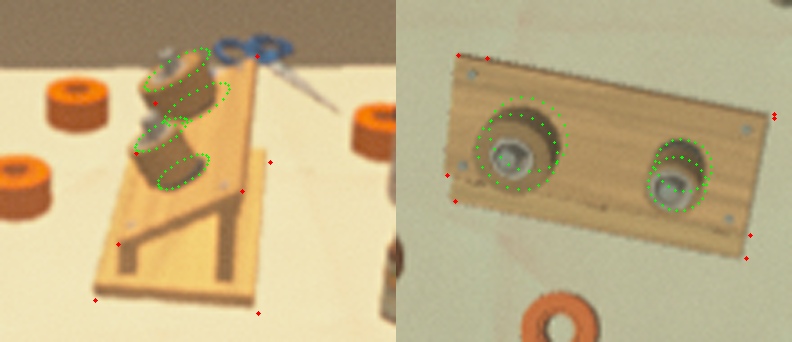

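```bash
cat > go.py <<'E'
import sys
from h import *
t=[float(v) for v in sys.argv[1:5]] # x y z heading(deg)
s=env.read_state(); M=R.from_quat(s['ee_rot']); d=M.inv().apply(np.array(t[:3])-s['eef_pos'])*1000
hd=np.degrees(np.arctan2(*M.apply([1,0,0])[[1,0]]))
print('t',s['time'],'pos',np.round(s['eef_pos'],4),'hd',hd.round(2),'| shift',d.round(1),'yaw',round((hd-t[3]+180)%360-180,2))
E
python3 go.py 0.60 0.23 0.38 -9.4
```

```text
t 1.1 pos [ 0.1863 -0.4908  0.4047] hd 20.79 | shift [ 642.6 -527.1   24.7] yaw 30.19
```

```bash
python3 -m crank '[190,-155,0,30,1,190,-155,0,30,1,190,-155,0,30,1,190,-155,0,30,1,190,-155,0,30,1]'; python3 go.py 0.60 0.23 0.38 -9.4
```

```text
time: 1.6
eef_pos: [0.3094, -0.2767, 0.4049]
ee_rot: [0.997, -0.082, 0.0, 0.0]
wrist_force: [0.9, -0.6, 1.1]
finger_gap: 0.088
finger_force: 0.0
t 1.6 pos [ 0.3094 -0.2767  0.4049] hd -9.39 | shift [ 204.  -547.3   24.8] yaw 0.01
```

```bash
python3 -m crank '[85,-230,0,0,1,85,-230,0,0,1,85,-230,0,0,1,85,-230,0,0,1,85,-230,0,0,1]'; python3 -m crank '[85,-230,0,0,1,85,-230,0,0,1,85,-230,0,0,1,85,-230,0,0,1,85,-230,0,0,1]';python3 go.py 0.60 0.23 0.38 -9.4
```

```text
time: 2.1
eef_pos: [0.4303, -0.0628, 0.405]
ee_rot: [0.997, -0.08, 0.0, 0.0]
wrist_force: [1.0, -0.5, -0.1]
finger_gap: 0.088
finger_force: 0.0
time: 2.6
eef_pos: [0.551, 0.1507, 0.4047]
ee_rot: [0.997, -0.08, 0.0, -0.0]
wrist_force: [0.9, -1.4, -0.2]
finger_gap: 0.0883
finger_force: 0.0
t 2.6 pos [0.551  0.1507 0.4047] hd -9.17 | shift [ 35.7 -86.1  24.7] yaw 0.23
```

```bash
python3 -m crank '[36,-86,25,0,1,36,-86,25,0,1,36,-86,25,0,1]'; python3 - <<'E'
from h import *
d=env.capture('wrist');p=np.load('st.npy')
print(env.read_state()['eef_pos'],env.find_in('wrist','full_roll')[:2],env.find_in('wrist','spindle_0')[:2])
b=d['frame'][:,:,::-1].copy(); cv2.imwrite('pics/w0.png',b)
P=stand(p,[[x,y,z] for x,z in((-.0433,.05),(.0433,.1)) for y in(-.12,.12)]+[sp(y,.05,.008,t) for y in(-.06,.06) for t in np.linspace(0,6.28,12)])
for q in np.r_[P,stand(p,[sp(.06,h,.03,t) for h in(0,.034) for t in np.linspace(0,6.28,24)])]: cv2.circle(b,tuple(proj(d,q)[0].round().astype(int).tolist()),1,(0,255,0),-1)
cv2.imwrite('pics/w1.png',np.hstack([b[:,100:500], d['frame'][:,100:500,::-1]]))
E
```

```text
time: 2.9
eef_pos: [0.6007, 0.2312, 0.3757]
ee_rot: [0.997, -0.078, -0.002, 0.0]
wrist_force: [-0.7, -0.6, -0.6]
finger_gap: 0.0881
finger_force: 0.0
[0.60009088 0.22920829 0.37739993] [{'point': [176.6, 252.1], 'p': 0.88}, {'point': [12.9, 171.7], 'p': 0.86}] [{'point': [192.7, 253.6], 'p': 0.96}, {'point': [195.1, 389.7], 'p': 0.94}]
```

View pics/w1.png

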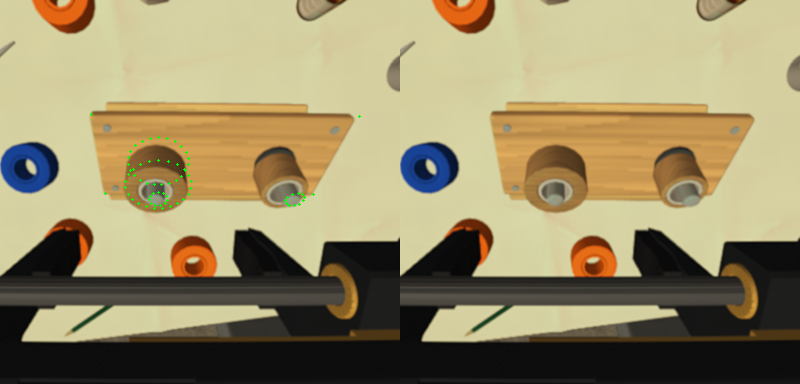

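The wrist view shows the full roll's top face at about (256,190) with its spindle tip at (255,198). The model is within 2–3 px, and the roll sits slightly downhill in its play. I'll refine the fit with these points.

```bash
cat > fit2.py <<'E'
from h import *
from scipy.optimize import least_squares
D={c:env.capture(c) for c in ['side','top','wrist']}
t=lambda y,e:[np.array(sp(y,.034))+np.array([-C*e,0,-S*e])]
o=[('side',.06,(265.7,144.3)),('side',-.06,(261.3,162.7)),('top',.06,(186.8,194)),('top',-.06,(231.4,202.5)),('wrist',.06,(255,198.5)),('wrist',-.06,(390.5,199.5))]
w=[('wrist',[.0433,.12,.1],(191,112)),('wrist',[.0433,-.12,.1],(453.5,115)),('wrist',[-.0433,-.12,.05],(409.5,198)),
   ('side',[-.06,-.12,.014],(150+291/3,110+298/3)),('side',[.06,-.12,.014],(150+421/3,110+305/3))]
f0=lambda p:np.concatenate([(proj(D[c],stand(p,sp(y,.05)))[0]-u)/(1.5 if c=='wrist' else 1) for c,y,u in o]+[(proj(D[c],stand(p,L))[0]-u)/1.5 for c,L,u in w])
f=lambda p:np.r_[f0(p),(proj(D['wrist'],stand(p,t(.06,p[3])))[0]-(256,190))/1.5]
r=least_squares(f,[.618,.166,-.16,0],loss='soft_l1');print(r.x,f(r.x).round(1).reshape(-1,2).tolist())
np.save('st.npy',r.x)
print('tip,mid axis,foot',stand(r.x,[sp(.06,.05),sp(.06,.017),sp(.06,0)]).round(4).tolist())
E
python3 fit2.py
```

```text
[ 0.61834893  0.16304583 -0.17613497  0.00690236] [[0.7, 0.4], [-0.1, -0.3], [1.0, 0.0], [1.4, 1.1], [0.5, -1.0], [-0.8, -0.5], [-0.2, 0.9], [-0.3, 1.9], [-0.1, -2.2], [-1.0, -0.3], [0.6, 0.7], [-0.1, -0.0]]
tip,mid axis,foot [[0.6013, 0.227, 0.1235], [0.6175, 0.2241, 0.0949], [0.6259, 0.2226, 0.0802]]
```

```bash
python3 go.py 0.6107 0.2253 0.2437 -10.1
```

```text
t 3.2 pos [0.5994 0.2264 0.3809] hd -9.29 | shift [ 11.1  -0.7 137.2] yaw 0.81
```

```bash
python3 -m crank '[11,-1,50,1,1,11,-1,90,1,1,11,-1,120,1,1,11,-1,130,1,1,11,-1,137,1,1]'; python3 -m crank '[0,0,0,0,1,0,0,0,0,1]'; python3 - <<'E'
from h import *
d=env.capture('wrist'); cv2.imwrite('pics/w2.png',d['frame'][:,:,::-1])
E
python3 go.py 0.6107 0.2253 0.2437 -10.1
```

```text
time: 3.7
eef_pos: [0.6109, 0.2262, 0.2434]
ee_rot: [0.996, -0.089, 0.0, -0.0]
wrist_force: [0.4, 0.4, 0.0]
finger_gap: 0.0881
finger_force: 0.0
time: 3.9
eef_pos: [0.611, 0.2266, 0.2446]
ee_rot: [0.996, -0.089, 0.001, -0.0]
wrist_force: [-0.0, 1.1, -0.6]
finger_gap: 0.0882
finger_force: 0.0
t 3.95 pos [0.611  0.2267 0.2445] hd -10.21 | shift [-0.   1.5  0.8] yaw -0.11
```

View pics/w2.png

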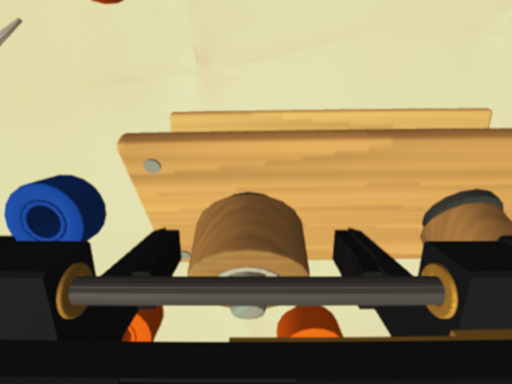

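The wrist view shows the fingers at columns 180 and 335 (centre 257) and the roll at 188–308 (centre 248). I'll shift about 4 mm towards +y, then close part-way.

```bash
python3 -m crank '[0,-4,0,0,0.45,0,-4,0,0,0.42,0,-4,0,0,0.42,0,-4,0,0,0.42]'; python3 - <<'E'
from h import *
d=env.capture('wrist'); cv2.imwrite('pics/w3.png',cv2.resize(d['frame'][180:340,120:390,::-1],None,fx=2.5,fy=2.5))
E
```

```text
time: 4.35
eef_pos: [0.6114, 0.2307, 0.2428]
ee_rot: [0.996, -0.089, 0.0, 0.0]
wrist_force: [0.1, -0.3, -0.4]
finger_gap: 0.063
finger_force: 0.0
```

View pics/w3.png

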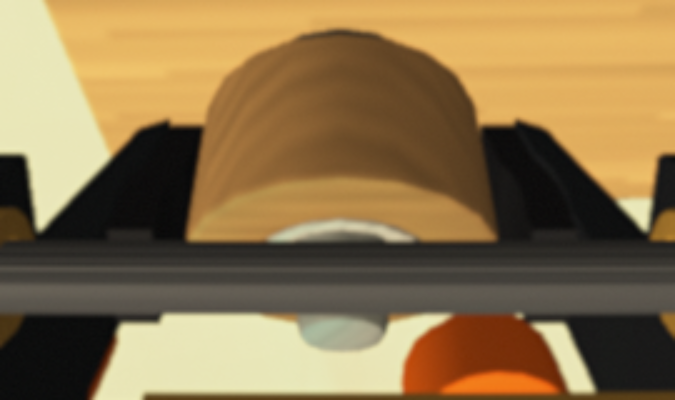

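The roll now sits centred between the fingers, and the spindle tip (crop 342,335) is centred in it. I'll close gently.

```bash
python3 -m crank '[0,0,0,0,0.37,0,0,0,0,0.35,0,0,0,0,0.35]';python3 -m crank '[0,0,0,0,0.33,0,0,0,0,0.33]';
```

```text
time: 4.7
eef_pos: [0.6114, 0.2306, 0.2427]
ee_rot: [0.996, -0.089, -0.0, 0.0]
wrist_force: [-0.9, 0.4, 0.3]
finger_gap: 0.06
finger_force: 30.0
time: 4.9
eef_pos: [0.6114, 0.2306, 0.2427]
ee_rot: [0.996, -0.089, -0.0, 0.0]
wrist_force: [0.1, -0.2, 1.2]
finger_gap: 0.06
finger_force: 30.0
```

```bash
python3 -m crank '[-0.5,0,-3,0,0.33,-1.5,0,-8.5,0,0.33,-4.5,0,-13.5,0,0.33]'; python3 -m crank '[-3,0,-5.2,0,0.33,-6,0,-10.4,0,0.33,-9,0,-15.6,0,0.33]'
```

```text
time: 5.2
eef_pos: [0.607, 0.2314, 0.2567]
ee_rot: [0.996, -0.089, 0.0, -0.0]
wrist_force: [0.5, -0.9, -1.0]
finger_gap: 0.0599
finger_force: 30.0
time: 5.5
eef_pos: [0.5978, 0.2331, 0.2724]
ee_rot: [0.996, -0.089, 0.0, -0.0]
wrist_force: [0.2, -1.3, -0.4]
finger_gap: 0.0597
finger_force: 30.0
```

```bash
python3 -m crank '[-5,0,-8.7,0,0.33,-10,0,-17.3,0,0.33,-15,0,-26,0,0.33,-22,0,-42,0,0.33,-30,0,-70,0,0.33]'; python3 -m crank '[0,0,0,0,0.33]'; python3 - <<'E'
from h import *
d=env.capture('wrist'); cv2.imwrite('pics/w4.png',cv2.resize(d['frame'][150:384,100:420,::-1],None,fx=2,fy=2))
d=env.capture('side'); cv2.imwrite('pics/s4.png',d['frame'][:,:,::-1])
d=env.capture('top'); cv2.imwrite('pics/t4.png',d['frame'][:,:,::-1])
E
python3 go.py .563 -.185 .35 -10.1
```

```text
time: 6.0
eef_pos: [0.5679, 0.2384, 0.3419]
ee_rot: [0.996, -0.089, -0.001, 0.0]
wrist_force: [-0.6, 0.1, -0.5]
finger_gap: 0.0599
finger_force: 30.0
time: 6.1
eef_pos: [0.5681, 0.2388, 0.3465]
ee_rot: [0.996, -0.089, 0.003, -0.001]
wrist_force: [0.0, 0.7, -0.6]
finger_gap: 0.0602
finger_force: 30.0
t 6.25 pos [0.5685 0.2383 0.3413] hd -10.21 | shift [ 69.7 417.5  -8.6] yaw -0.11
```

View pics/w4.png

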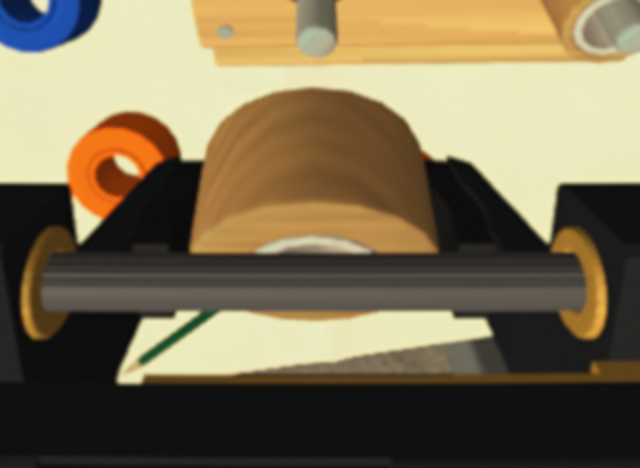

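The roll is free, centred in the pads, still tilted 30°, and the spindle is bare. I'll carry it to above the pan.

```bash
python3 -m crank '[5,35,-3,0,0.33,10,75,-5,0,0.33,20,115,-5,0,0.33,28,155,-5,0,0.33,35,200,-5,0,0.33]'; python3 -m crank '[5,45,0,0,0.33,10,90,0,0,0.33,15,135,0,0,0.33,18,175,0,0,0.33,20,200,0,0,0.33]';  python3 -m crank '[0,0,0,0,0.33,0,0,0,0,0.33]'; cat > pan.py <<'E'
from h import *
from scipy.optimize import least_squares
D={}
for c in ['side','top','wrist']:
    D[c]=env.capture(c); cv2.imwrite(f'pics/p_{c}.png',D[c]['frame'][:,:,::-1]); print(c,[(round(r['p'],2),r['point']) for r in env.find_in(c,'pan')[:1]])
b=D['wrist']['frame'][:,:,::-1].copy()
for cx,cy,col in((.563,-.1845,(0,0,255)),):
    for t in np.linspace(0,6.28,60):
        cv2.circle(b,tuple(proj(D['wrist'],[cx+.058*np.cos(t),cy+.058*np.sin(t),.069])[0].round().astype(int).tolist()),1,col,-1)
s=D['side']['frame'][150:310,180:340,::-1].copy(); s=cv2.resize(s,(288,288))
cv2.imwrite('pics/pw.png',np.hstack([b,np.vstack([s,np.zeros((96,288,3),np.uint8)])]))
E
python3 pan.py;python3 go.py .563 -.185 .35 -10.1
```

```text
time: 6.75
eef_pos: [0.5675, 0.0338, 0.3456]
ee_rot: [0.996, -0.089, -0.001, -0.0]
wrist_force: [0.9, -0.4, -1.2]
finger_gap: 0.0601
finger_force: 30.0
time: 7.25
eef_pos: [0.5512, -0.168, 0.3455]
ee_rot: [0.996, -0.09, -0.001, -0.0]
wrist_force: [0.0, 0.9, -1.6]
finger_gap: 0.0596
finger_force: 30.0
time: 7.45
eef_pos: [0.5518, -0.1651, 0.3458]
ee_rot: [0.996, -0.089, -0.001, -0.001]
wrist_force: [0.1, 0.1, -1.1]
finger_gap: 0.0597
finger_force: 30.0
side [(0.94, [257.7, 259.2])]
top [(0.48, [231.0, 348.1])]
wrist [(0.63, [166.2, 280.0])]
t 7.75 pos [ 0.552  -0.1642  0.3468] hd -10.15 | shift [14.5 18.5 -3.2] yaw -0.05
```

View pics/pw.png

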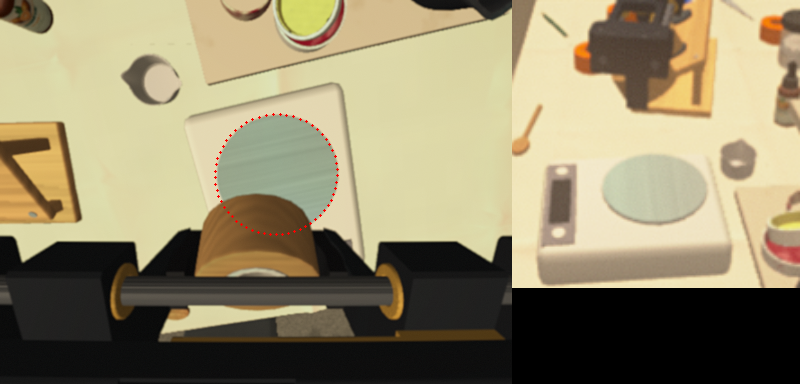

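The red model circle at (.563, -.1845) matches the pan in the wrist view (centre about (276,174)). The roll is at columns 196–318. I'll check the wrist camera's lateral bias against the fingers.

```bash
python3 - <<'E'
from h import *
d=env.capture('wrist'); s=env.read_state(); M=R.from_quat(s['ee_rot']).as_matrix(); p=np.array(s['eef_pos'])
for L in (.13,.147,.2,.278):
    q=p+M[:,2]*L; print(L,proj(d,q)[0].round(1),proj(d,q+M[:,1]*.03)[0].round(1))
V=np.array(d['view']);print('cam in tool mm',(M.T@(np.linalg.inv(V)[:3,3]-p)*1000).round(1),(M.T@np.linalg.inv(V)[:3,:3]).round(3).tolist())
E
```

```text
0.13 [257.2 276.1] [323.5 276. ]
0.147 [257.1 258. ] [315.8 257.9]
0.2 [256.9 221.2] [300.1 221.2]
0.278 [256.8 192.5] [287.8 192.5]
cam in tool mm [68.2 -0.4 19.3] [[0.0, 0.963, 0.27], [1.0, -0.0, -0.001], [-0.0, 0.27, -0.963]]
```

```bash
python3 go.py .5482 -.1819 .256 -10.1
```

```text
t 7.8 pos [ 0.5519 -0.1644  0.3468] hd -10.16 | shift [-0.6 17.9 90.8] yaw -0.06
```

```bash
python3 -m crank '[-0.5,10,25,0,0.33,-0.5,18,50,0,0.33,-0.5,18,70,0,0.33,-0.5,18,83,0,0.33,-0.5,18,90,0,0.33]'; python3 -m crank '[0,0,0,0,0.33,0,0,0,0,0.33,0,0,0,0,0.33]'; python3 -m crank '[0,0,2,0,0.33,0,0,2,0,0.33]'; python3 -m crank '[0,0,2,0,0.33,0,0,2,0,0.33]'
```

```text
time: 8.3
eef_pos: [0.5481, -0.1824, 0.2559]
ee_rot: [0.996, -0.089, -0.0, -0.0]
wrist_force: [0.1, -0.3, -0.7]
finger_gap: 0.0598
finger_force: 30.0
time: 8.6
eef_pos: [0.5483, -0.1827, 0.2577]
ee_rot: [0.996, -0.089, 0.001, 0.0]
wrist_force: [-0.6, 0.2, -0.9]
finger_gap: 0.0602
finger_force: 30.0
time: 8.8
eef_pos: [0.5481, -0.1826, 0.2549]
ee_rot: [0.996, -0.089, 0.0, 0.0]
wrist_force: [-0.8, -0.6, -2.0]
finger_gap: 0.06
finger_force: 30.0
time: 9.0
eef_pos: [0.5481, -0.1827, 0.2526]
ee_rot: [0.996, -0.089, -0.0, -0.0]
wrist_force: [0.6, 0.7, -0.5]
finger_gap: 0.0601
finger_force: 30.0
```

```bash
for i in 1 2; do python3 -m crank '[0,0,1.5,0,0.33,0,0,1.5,0,0.33]' | egrep 'eef|wrist'; python3 -m crank '[0,0,0,0,0.33]'| egrep 'eef|wrist';python3 -m crank '[0,0,0,0,0.33]'| egrep 'eef|wrist'; done;  python3 - <<'E'
from h import *
d=env.capture('side'); cv2.imwrite('pics/s5.png',cv2.resize(d['frame'][180:300,190:340,::-1],None,fx=4,fy=4,interpolation=2))
E
```

```text
eef_pos: [0.5481, -0.1827, 0.2511]
wrist_force: [0.3, -0.0, -0.8]
eef_pos: [0.5481, -0.1827, 0.2513]
wrist_force: [0.3, -0.3, -0.6]
eef_pos: [0.5481, -0.1827, 0.2513]
wrist_force: [0.5, 0.1, 0.0]
eef_pos: [0.5481, -0.1827, 0.2496]
wrist_force: [-0.3, 0.2, -0.3]
eef_pos: [0.5481, -0.1827, 0.2498]
wrist_force: [-0.4, 0.1, -0.9]
eef_pos: [0.5481, -0.1827, 0.2498]
wrist_force: [-0.4, 0.1, -0.9]
```

View pics/s5.png

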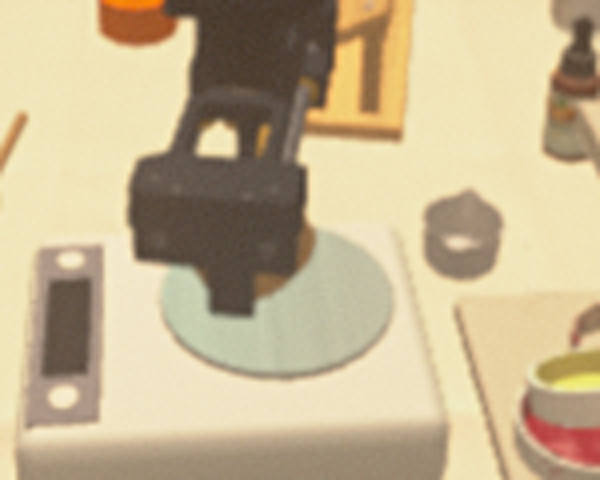

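The side view shows the tilted roll held just over the pan, with the fingers over its left-centre part. No contact yet, so I'll keep stepping down.

```bash
for i in 1 2 3; do python3 -m crank '[0,0,1.5,0,0.33,0,0,1.5,0,0.33]' | egrep 'eef|wrist'; python3 -m crank '[0,0,0,0,0.33]'| egrep 'wrist'; done
```

```text
eef_pos: [0.5481, -0.1827, 0.2482]
wrist_force: [0.0, 0.7, 0.0]
wrist_force: [-0.9, -0.9, -1.6]
eef_pos: [0.5481, -0.1827, 0.2468]
wrist_force: [-0.3, 0.2, 0.8]
wrist_force: [-0.3, 0.1, -0.2]
eef_pos: [0.5482, -0.1827, 0.2453]
wrist_force: [-0.1, 0.5, 1.2]
wrist_force: [0.7, 0.9, 1.0]
```

```bash
python3 -m crank '[1.5,0,0.6,0,0.33,3,0,1.2,0,0.33,3,0,1.2,0,0.33]' | egrep 'eef|wrist'; python3 -m crank '[0,0,0,0,0.33]'| egrep 'wrist'; python3 - <<'E'
from h import *
d=env.capture('wrist'); cv2.imwrite('pics/w5.png',cv2.resize(d['frame'][150:384,100:420,::-1],None,fx=2,fy=2))
a=cv2.imread('pics/p_wrist.png')[150:384,100:420]; m=cv2.cvtColor(d['frame'][150:384,100:420],cv2.COLOR_RGB2HSV)
print(d['frame'][225,257],d['frame'][200,257])
for nm,im in (('before',cv2.cvtColor(a,cv2.COLOR_BGR2RGB)),('now',d['frame'][150:384,100:420])):
    col=im[:,157].astype(int); print(nm,[(150+i,*col[i]) for i in range(36,105,3)])
E
```

```text
eef_pos: [0.5512, -0.1832, 0.244]
wrist_force: [-0.4, -0.3, 1.8]
wrist_force: [-0.9, 0.4, 1.6]
[109  76  40] [107  74  39]
before [(186, np.int64(151), np.int64(167), np.int64(142)), (189, np.int64(152), np.int64(168), np.int64(143)), (192, np.int64(152), np.int64(168), np.int64(141)), (195, np.int64(101), np.int64(72), np.int64(39)), (198, np.int64(103), np.int64(72), np.int64(38)), (201, np.int64(106), np.int64(73), np.int64(39)), (204, np.int64(103), np.int64(72), np.int64(38)), (207, np.int64(99), np.int64(68), np.int64(36)), (210, np.int64(101), np.int64(70), np.int64(37)), (213, np.int64(106), np.int64(74), np.int64(40)), (216, np.int64(106), np.int64(74), np.int64(39)), (219, np.int64(104), np.int64(73), np.int64(38)), (222, np.int64(104), np.int64(72), np.int64(38)), (225, np.int64(108), np.int64(76), np.int64(40)), (228, np.int64(109), np.int64(75), np.int64(39)), (231, np.int64(106), np.int64(74), np.int64(40)), (234, np.int64(101), np.int64(71), np.int64(38)), (237, np.int64(99), np.int64(69), np.int64(36)), (240, np.int64(102), np.int64(71), np.int64(38)), (243, np.int64(
[... 648 characters left out ...]
213, np.int64(108), np.int64(75), np.int64(40)), (216, np.int64(107), np.int64(75), np.int64(40)), (219, np.int64(105), np.int64(73), np.int64(39)), (222, np.int64(106), np.int64(74), np.int64(39)), (225, np.int64(109), np.int64(76), np.int64(40)), (228, np.int64(110), np.int64(76), np.int64(39)), (231, np.int64(104), np.int64(73), np.int64(38)), (234, np.int64(100), np.int64(70), np.int64(38)), (237, np.int64(102), np.int64(71), np.int64(39)), (240, np.int64(104), np.int64(72), np.int64(39)), (243, np.int64(106), np.int64(74), np.int64(39)), (246, np.int64(108), np.int64(76), np.int64(40)), (249, np.int64(138), np.int64(100), np.int64(53)), (252, np.int64(173), np.int64(133), np.int64(70))]
```

Pressing at about 3 N on the pan doesn't pivot the roll, and I won't push harder on the delicate pan. I'll level it in the grip on a free, rigid patch of bench instead.

```bash
python3 - <<'E'
from h import *
d=env.capture('top'); print(ray_at(d,np.array([273.6,240.]),0),ray_at(d,np.array([120+445/2.8,90+516/2.8]),0),env.read_state()['time'])
E
python3 -m crank '[0,0,-20,0,0.33,-5,-10,-60,0,0.33,-5,-10,-60,0,0.33]'|head -2; python3 go.py .49 -.015 .25 -10.1
```

```text
[ 0.48778438 -0.00767884] [ 0.38956279 -0.02578013] 11.25
time: 11.55
eef_pos: [0.5485, -0.172, 0.3085]
t 11.55 pos [ 0.5485 -0.172   0.3085] hd -10.17 | shift [ -85.7 -144.3   57.6] yaw -0.07
```

```bash
python3 -m crank '[-28,-45,0,0,0.33,-56,-90,0,0,0.33,-93,-150,0,0,0.33,-93,-150,20,0,0.33,-93,-150,60,0,0.33]'|head -2; python3 -m crank '[0,0,40,0,0.33,0,0,55,0,0.33,0,0,62,0,0.33,0,0,62,0,0.33,0,0,62,0,0.33]'; python3 go.py .48 -.008 .179 -10.1
```

```text
time: 12.05
eef_pos: [0.4824, -0.0058, 0.2451]
time: 12.55
eef_pos: [0.4833, -0.0085, 0.1828]
ee_rot: [0.996, -0.089, 0.001, 0.0]
wrist_force: [0.9, 0.5, -1.2]
finger_gap: 0.06
finger_force: 30.0
t 12.55 pos [ 0.4833 -0.0085  0.1828] hd -10.22 | shift [-3.4  0.1  3.8] yaw -0.12
```

Descend to contact, then work along the arc in small steps.

```bash
python3 -m crank '[0,0,3,0,0.33,0,0,3,0,0.33]'|egrep 'eef|wrist'; for i in 1 2 3; do python3 -m crank '[0.5,0,1,0,0.33,0.5,0,1,0,0.33]' | egrep 'eef|wrist';  done
```

```text
eef_pos: [0.4831, -0.0084, 0.1795]
wrist_force: [0.0, 0.0, -0.3]
eef_pos: [0.4838, -0.0085, 0.1787]
wrist_force: [-0.3, -0.3, 4.7]
eef_pos: [0.4844, -0.0087, 0.1778]
wrist_force: [0.0, -1.3, 7.9]
eef_pos: [0.485, -0.0088, 0.177]
wrist_force: [0.2, -0.2, 9.0]
```

```bash
for i in 1 2 3; do python3 -m crank '[1,0,1,0,0.33,1,0,1,0,0.33]' | egrep 'eef|wrist';  done;python3 - <<'E'
from h import *
d=env.capture('wrist'); cv2.imwrite('pics/w6.png',cv2.resize(d['frame'][150:384,100:420,::-1],None,fx=2,fy=2))
E
```

```text
eef_pos: [0.486, -0.009, 0.176]
wrist_force: [0.1, 0.2, 8.0]
eef_pos: [0.4869, -0.0091, 0.1749]
wrist_force: [-0.6, -0.7, 7.6]
eef_pos: [0.4879, -0.0093, 0.1738]
wrist_force: [0.4, -0.2, 7.3]
```

View pics/w6.png

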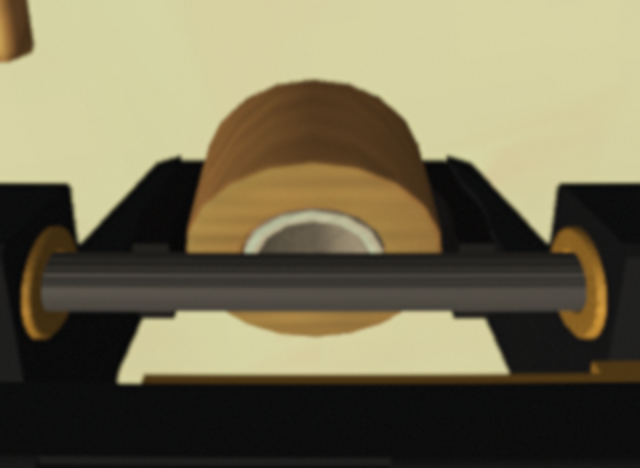

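The top face is visibly more level (its upper edge moved from row 200 to 163 in the crop), so it pivots at about 8 N against the bench. I'll continue.

```bash
for i in 1 2 3; do python3 -m crank '[1.2,0,1.2,0,0.33,1.2,0,1.2,0,0.33]' | egrep 'eef|wrist';  done; for i in 1 2 3 ; do python3 -m crank '[1,0,0.8,0,0.33,1,0,0.8,0,0.33]' | egrep 'eef|wrist';  done
```

```text
eef_pos: [0.4889, -0.0095, 0.1725]
wrist_force: [-1.2, 0.1, 6.4]
eef_pos: [0.49, -0.0096, 0.1712]
wrist_force: [-0.3, -0.2, 5.3]
eef_pos: [0.491, -0.0098, 0.1698]
wrist_force: [-2.2, 0.2, 5.6]
eef_pos: [0.4918, -0.0099, 0.1689]
wrist_force: [-2.9, 1.0, 4.8]
eef_pos: [0.4927, -0.0101, 0.1681]
wrist_force: [-2.3, 0.7, 5.0]
eef_pos: [0.4937, -0.0102, 0.1673]
wrist_force: [-2.7, 0.9, 4.7]
```

```bash
for i in 1 2 3; do python3 -m crank '[0.6,0,0.6,0,0.33,0.6,0,0.6,0,0.33]' | egrep 'eef|wrist';  done;python3 - <<'E'
from h import *
d=env.capture('wrist'); cv2.imwrite('pics/w7.png',cv2.resize(d['frame'][150:384,100:420,::-1],None,fx=2,fy=2))
E
```

```text
eef_pos: [0.4943, -0.0103, 0.1667]
wrist_force: [-3.0, 0.8, 5.4]
eef_pos: [0.4947, -0.0104, 0.1664]
wrist_force: [-6.7, 0.9, 12.3]
eef_pos: [0.4949, -0.0104, 0.1664]
wrist_force: [-13.2, 2.0, 23.6]
```

View pics/w7.png

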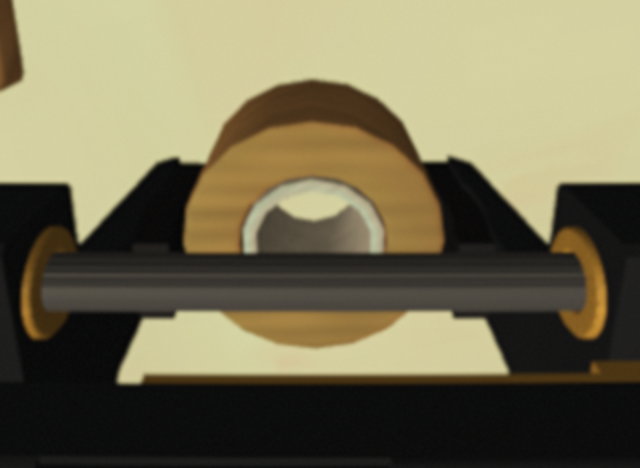

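The roll now lies flat (crop: outer rim rows 122–347, columns 185–443). I'll back off, and work out the roll's offset in the tool from this rim.

```bash
python3 -m crank '[-1.2,0,-1.5,0,0.33,-1.2,0,-1.5,0,0.33]'|egrep 'eef|wrist';  python3 -m crank '[0,0,-30,0,0.33,0,0,-75,0,0.33,0,0,-80,0,0.33,0,0,-80,0,0.33]'|egrep 'eef|wrist'; python3 - <<'E'
from h import *
d=env.capture('wrist'); s=env.read_state(); M=R.from_quat(s['ee_rot']).as_matrix(); p=np.array(s['eef_pos'])
for dx in (-4,-2,0,2,4):
    q=np.array([p+M@[dx/1000+.03*np.cos(t),.03*np.sin(t),.1324] for t in np.linspace(0,6.28,90)]); u=proj(d,q)
    print(dx,'rows',u[:,1].min().round(1),u[:,1].max().round(1),'cols',u[:,0].min().round(1),u[:,0].max().round(1))
print('observed 211 323.5 192.3 321.5')
E
python3 go.py .563 -.1845 .25 -10.1
```

```text
eef_pos: [0.4944, -0.0104, 0.167]
wrist_force: [-1.6, 0.2, 2.2]
eef_pos: [0.4947, -0.0105, 0.2474]
wrist_force: [0.2, 0.2, -1.3]
-4 rows 220.6 333.5 cols 192.7 320.8
-2 rows 216.3 330.2 cols 192.5 321.1
0 rows 212.0 326.8 cols 192.2 321.3
2 rows 207.6 323.5 cols 191.9 321.6
4 rows 203.2 320.1 cols 191.6 321.9
observed 211 323.5 192.3 321.5
t 16.5 pos [ 0.4943 -0.0104  0.2462] hd -10.22 | shift [ 98.4 159.1  -3.9] yaw -0.12
```

```bash
python3 -m crank '[15,25,-25,0,0.33,38,62,-35,0,0.33,63,102,-35,0,0.33,85,140,-35,0,0.33,97.5,159,-35,0,0.33]'|egrep 'eef';  python3 -m crank '[0,0,10,0,0.33,0,0,25,0,0.33,0,0,37,0,0.33,0,0,40,0,0.33,0,0,40,0,0.33]'|egrep 'eef|wrist'; python3 go.py .562 -.1845 .2375 -10.1
```

```text
eef_pos: [0.5626, -0.1873, 0.2794]
eef_pos: [0.5621, -0.1836, 0.241]
wrist_force: [0.2, 0.8, 0.1]
t 17.5 pos [ 0.5621 -0.1836  0.241 ] hd -10.18 | shift [0.  0.9 3.5] yaw -0.08
```

```bash
python3 -m crank '[0,1,2,0,0.33,0,1,3.5,0,0.33,0,1,3.5,0,0.33]'|egrep 'eef|wrist'; for i in 1 2 3; do python3 -m crank '[0,0,1,0,0.33,0,0,1,0,0.33]' | egrep 'eef|wrist';python3 -m crank '[0,0,0,0,0.33]' | egrep 'wrist';  done; python3 - <<'E'
from h import *
d=env.capture('wrist');b=d['frame'][:,:,::-1].copy()
for t in np.linspace(0,6.28,60): cv2.circle(b,tuple(proj(d,[.563+.058*np.cos(t),-.1845+.058*np.sin(t),.067])[0].round().astype(int).tolist()),1,(0,0,255),-1)
s=cv2.resize(env.capture('side')['frame'][180:300,190:340,::-1],(288,230),interpolation=2)
cv2.imwrite('pics/w8.png',np.hstack([b,np.vstack([s,np.zeros((154,288,3),np.uint8)])]))
E
```

```text
eef_pos: [0.5621, -0.1852, 0.2385]
wrist_force: [-0.6, 0.6, -1.7]
eef_pos: [0.5621, -0.1852, 0.2374]
wrist_force: [-0.2, -1.2, -1.6]
wrist_force: [-0.2, 0.3, -0.0]
eef_pos: [0.5621, -0.1852, 0.2363]
wrist_force: [0.6, -0.9, 0.3]
wrist_force: [-0.1, 0.7, -0.0]
eef_pos: [0.5621, -0.1852, 0.2353]
wrist_force: [0.3, 0.1, 1.2]
wrist_force: [-0.0, 0.1, -0.3]
```

View pics/w8.png

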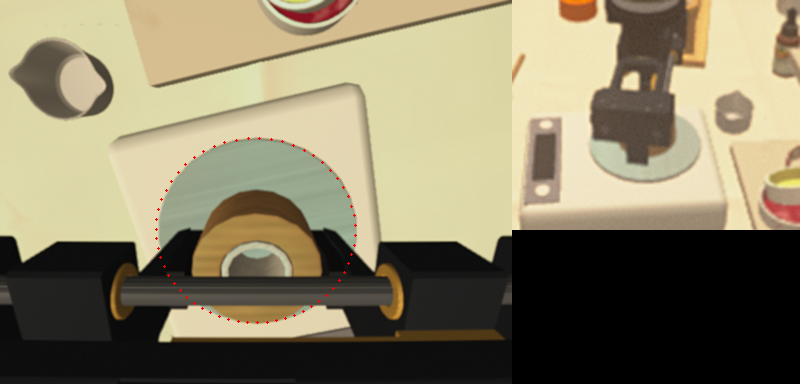

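The pan ring matches (columns 157–356), with the roll flat and centred (column 257). One more millimetre so the pan takes the weight, then open.

```bash
python3 -m crank '[0,0,0.7,0,0.33,0,0,1.3,0,0.33,0,0,1.3,0,0.33,0,0,1.3,0,0.33]'|egrep 'eef|wrist'; python3 -m crank '[0,0,0,0,0.4,0,0,0,0,0.5,0,0,0,0,0.7,0,0,0,0,1,0,0,0,0,1]';python3 -m crank '[0,0,-15,0,1,0,0,-40,0,1,0,0,-80,0,1,0,0,-125,0,1,0,0,-125,0,1]'|egrep 'eef|wrist'
```

```text
eef_pos: [0.5621, -0.1852, 0.2341]
wrist_force: [-0.2, 0.2, 0.6]
time: 19.7
eef_pos: [0.5621, -0.1852, 0.234]
ee_rot: [0.996, -0.089, -0.0, -0.0]
wrist_force: [-0.0, -0.7, 1.0]
finger_gap: 0.0877
finger_force: 0.1
eef_pos: [0.5625, -0.1853, 0.3651]
wrist_force: [0.8, 0.3, 0.1]
```

```bash
python3 -m crank '[-100,-120,0,0,1,-100,-120,0,0,1,-100,-120,0,0,1,-100,-120,0,0,1,-100,-120,0,0,1]'|egrep 'time|eef'; python3 - <<'E'
from h import *
D={c:env.capture(c) for c in('side','top')}; out=[]
for c,(x0,y0) in (('side',(190,120)),('top',(220,120))):
    b=cv2.resize(D[c]['frame'][y0:y0+180,x0:x0+180,::-1],(400,400),interpolation=2); k=400/180
    for r,z in((.058,.067),(.03,.101)):
        for t in np.linspace(0,6.28,60): cv2.circle(b,tuple(((proj(D[c],[.563+r*np.cos(t),-.1845+r*np.sin(t),z])[0]-[x0,y0]+.5)*k).astype(int).tolist()),1,(0,0,255),-1)
    out.append(b)
cv2.imwrite('pics/end.png',np.hstack(out))
E
```

```text
time: 20.7
eef_pos: [0.4847, -0.0486, 0.3591]
```

View pics/end.png

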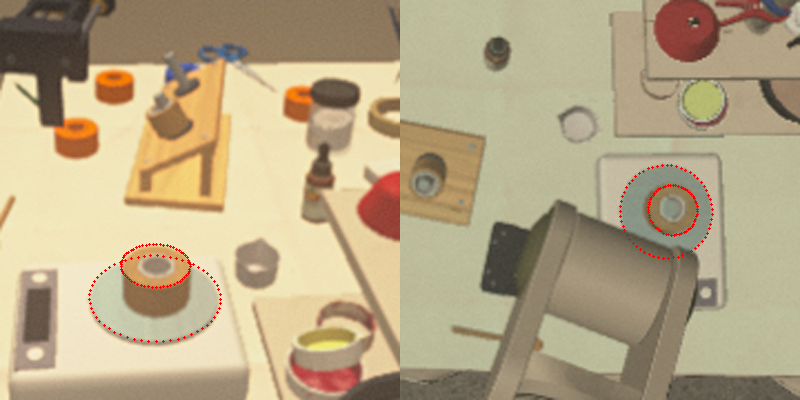

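The roll lies flat in the middle of the pan (side view 156,280; top view 672,208), the spent roll is still on its spindle, and the bystanders haven't moved. Handing in.

```bash
python3 -m crank '[0,0,0,0,1,0,0,0,0,1]'|head -1; python3 -c "
from station import env; print(env.sign_off())"
```

```text
time: 21.0
the job is handed in; nothing more can be done
None
```

The full roll lies flat in the middle of the balance pan, with nothing else seen moved, handed in at about 21 s; on the way it was levelled against the bare bench (about 24 N peak), because it would not pivot under a gentle touch of about 3 N on the pan.

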